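# Test the stay of the wide lift-up locker

### The job

The stay of the wider of the two wooden lockers has just been refitted and needs a test. Lift its sloping door by the bar handle until the stay locks, let go and leave the door standing open by itself for a good second; then press the release cap on top of that locker all the way down so that the door sinks, and leave it fully shut. Keep the narrow locker's door closed.

Things in the scene. Friction and masses are not known exactly. Their poses are not given: they have to be found in the camera images.
- wide_locker: The wider of two wooden lockers on the counter: 260 mm wide, 182 high, 225 deep (the other is 160 wide); left or right varies. Origin: on the counter, under the hinge line, mid-width. x to its back, -x to its front (roughly to the robot), z up. Its lift-up door, 152 long and 12 thick, hinges on a level axis along y 170 above the origin; shut, it slopes 35 degrees down to the front.
- wide_door (a joint): Angle (rad) of the wide door: 0 shut, grows as it rises, 1.22 stop. Door 0.3 to 0.65 kg, damped: 3 to 8 N at the handle lifts it. The spring stay locks by itself once the door is raised past 1.06 (lift to 1.13 to 1.20 to be sure) and holds it at about 1.04, 25 degrees above level. Released earlier it sinks shut by its weight; once unlocked too, in 2 to 4 s.
- wide_handle (a point): Centre of the wide door's bar: level steel bar 10 mm thick, 150 long, along y, 40 off the face, on two posts 120 apart. The frame turns with the door; shut, it is parallel to the locker's. In it the hinge axis lies at x +0.128, z +0.026 m. Height 144 shut, about 266 locked. Fingers opened 45 mm can straddle it from above, tips 20 below its centre; it turns between the pads as the door rises.
- wide_release_top (a point): Centre of the top of the wide locker's stay release: square steel cap 34 x 34 mm on the flat top board, 55 behind the hinge line and at y -50 in the locker's frame; 204 above the counter, 22 above the board. Frame as the locker's. Pressed straight down it travels 13 mm on a spring (3.5 to 8 N) and returns; the stay is free from about 10 mm down, so press 12 or to the stop.
- narrow_door (a joint): Angle (rad) of the narrow (160 mm wide) locker's door, of the same make: 0 is shut. It must stay shut.

How it is judged:
By the outcome, as a careful person would: the job done as asked, in the order asked, and still so for the second after the job is handed in, with the robot touching nothing.
It also fails if it takes over 48 s, if anything falls off the work surface, if the arm or the gripper's body presses on something with over 40 N, if the wrist force passes 120 N, or if a joint passes its speed limit or range.

### The arm

A 6-joint arm with a two-finger parallel gripper is mounted at the origin on the work surface. World frame = base frame: x ahead of the robot, y to its left, z up, the work surface at z = 0. Lengths are in m, angles in rad, forces in N, time in s.
With the tool pointing down it reaches from about 0.35 to 0.725 m from the base axis. Payload 6 kg.
Tool frame: the origin (TCP) lies on the mounting face of the last link; the fingertips stand 173 mm ahead of it and the grasp point (between the pads) lies 155 mm ahead of it; z points along the fingers, y is the direction in which the jaws open and shut (so a half turn about z gives the same grasp; the last joint's range is limited). The gripper opens to 85 mm and grips with 20 to 120 N. Pads are 22 mm wide; open, the fingers measure 114 mm over their backs; the gripper's body (76 mm by 85 mm) begins 54 mm behind the grasp point. The pads swing forward as they close: fully open they stand 13 mm farther back than shut.
Start: joints at [1.616, 0.04, 0.085, 0, -1.615, -0.334], TCP at [0.171, 0.575, 0.405] pointing down, gripper open.
Joint ranges: [-2.56, 2.56], [-1.29, 2.01], [-1.08, 1.49], [-3.29, 1.98], [-2.81, -0.18], [-2.99, 2.99]. Speed limits (rad/s): [2.57, 2.57, 3.01, 3.14, 3.14, 3.14].

### API

Orientations are given as a unit quaternion [x, y, z, w].
In Python, from plant import arm gives the robot as it stands. The module is installed in compiled form; this text tells all that it offers.
- The arm moves only by the tool arm_command, never from a script. Its arguments are lists of equal length, an entry for each row: "rotation": the turn, a rotation vector about the tool's x, y, z in degrees, a list of three; "translation": the shift along the tool's x, y, z in cm, a list of three; "fingers": the finger opening in cm, from 0 to 8.54. A call has 1 to 20 rows; each row shifts and turns the commanded pose from where the row before left it, along the tool's axes as they then stand; what a row does not reach is not made up. A row lasts 1/12 s, in which the tool goes at most 41.7 mm and 7.16 degrees, less where a joint would pass 70% of its speed; a pose out of reach is approached as far as the arm can. A call is refused whole if a number of a shift passes 4.17 or a number of a turn 7.16, either way. A call with a gripper value outside its range is refused whole. The fingers move at their own pace and stop on an object; "squeeze" is the grip in N (left out, the last holds). Time passes only in rows, so rows that do not move let the fingers close. It gives the time, the measured TCP pose, the force and the opening at its end, in the units of the state.
- arm.get_obs(): the state, without advancing time (a new reading comes with each control period).
- arm.capture(name): name is "scene" or "top" or "wrist"; returns a dict with "color" (400x640x3 uint8, red, green, blue), "intrinsics" (3x3 intrinsics, pixels), "R" (3x3) and "t" (3): a world point X has camera coordinates R X + t; the wrist camera has in their place "mount" (4x4, takes a point from camera to tool coordinates, whose origin is the TCP and whose axes are the flange's). Camera axes: x right, y down, z forward; pixel columns grow to the right and rows downward; lengths in m; the calibration is good to about 2 mm. A picture is of the moment at which its call begins: read the wrist's pose just before it. There is no depth.
- arm.sign_off(): hands the job in, once; it reports no verdict.
The state is a dict: "time_s": time; "joint_positions": joint angles; "joint_velocities": joint speeds; "tau": joint torques, N m; "ee_pos": TCP position; "tool_rot": TCP orientation; "wrist_force": force on the tool from outside, world axes, zero at the start; "moment": the same for the moment, N m; "opening": finger opening in m.
Only numpy, scipy, OpenCV 4.12 (cv2) and the standard library are available. Lean on these libraries where they do the work, as an engineer would, in place of code of your own. Each camera call takes 0.05 s, during which the arm holds its last target.

## Working session

There is one attempt and no reset: what is moved stays moved. The work goes in short steps, Python scripts to look and compute and a tool call to move; the robot and the scene stay as the last step left them, time stands still between calls to the robot, and variables do not carry over. Pictures are saved under pics/ and viewed, and the job is handed in when it is done.

Besides the shell and the picture viewer there is one more tool, called after ">>>" by a JSON object that holds its "fn" and its "kwargs". arm_command: Moves the arm, as the interface text tells. Its arguments: {"type":"object","properties":{"rotation":{"type":"array"},"translation":{"type":"array"},"fingers":{"type":"array"},"squeeze":{"type":"number"}},"required":["rotation","translation","fingers"]}

```bash
mkdir -p pics
cat > h.py <<'E'
from plant import arm
import cv2, numpy as np, pickle
from scipy.spatial.transform import Rotation as Ro
def snap(n,f):
    o=arm.get_obs(); c=arm.capture(n); cv2.imwrite(f'pics/{f}.png',c['color'][:,:,::-1]); pickle.dump((o,c),open(f'pics/{f}.pkl','wb')); return o,c
E
python3 - <<'E'
from h import *
for n in ('scene','top'):
    o,c=snap(n,n+'0'); print(n,c['intrinsics'].round(1).tolist(),c['R'].round(4).tolist(),c['t'].round(4).tolist())
print(o)
E
```

```text
scene [[440.5, 0.0, 322.6], [0.0, 440.5, 191.4], [0.0, 0.0, 1.0]] [[0.8079, 0.5893, 0.0053], [0.4375, -0.5938, -0.6753], [-0.3948, 0.5479, -0.7375]] [-0.4143, -0.1692, 1.2587]
top [[441.5, 0.0, 315.8], [0.0, 441.5, 203.5], [0.0, 0.0, 1.0]] [[0.0034, -0.9993, -0.0364], [-0.996, -0.0002, -0.0893], [0.0892, 0.0365, -0.9953]] [-0.0052, 0.5285, 0.9329]
{'time_s': 0.05, 'joint_positions': array([ 1.61569655e+00,  4.08039780e-02,  8.38224547e-02, -4.59256780e-04,
       -1.61550608e+00, -3.33695686e-01]), 'joint_velocities': array([ 0.00034728, -0.00088538,  0.00150215,  0.00063343, -0.00142121,
       -0.00049042]), 'tau': array([-5.28479301e-03, -3.69694126e+01,  3.48610067e+01,  6.96193457e+00,
       -4.83140233e-03, -4.85874551e-06]), 'ee_pos': array([0.17077647, 0.57515846, 0.40369031]), 'tool_rot': array([ 9.89593819e-01, -1.43886434e-01, -6.61862646e-05,  8.73699598e-04]), 'wrist_force': array([ 0.23524025, -0.12150452, -1.11000684]), 'moment': array([-0.01225386,  0.0051902 ,  0.02795005]), 'opening': 0.08541614943473065}
```

View pics/scene0.png

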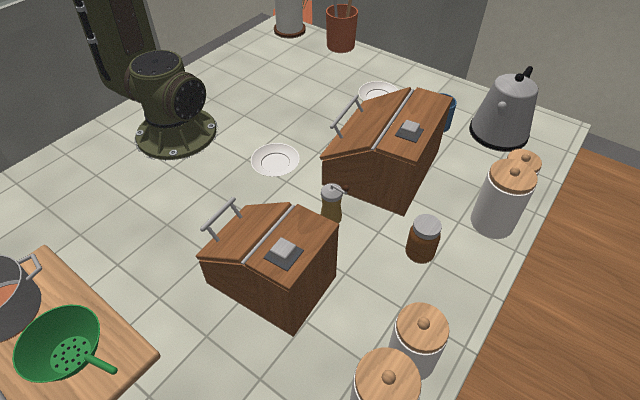

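View pics/top0.png

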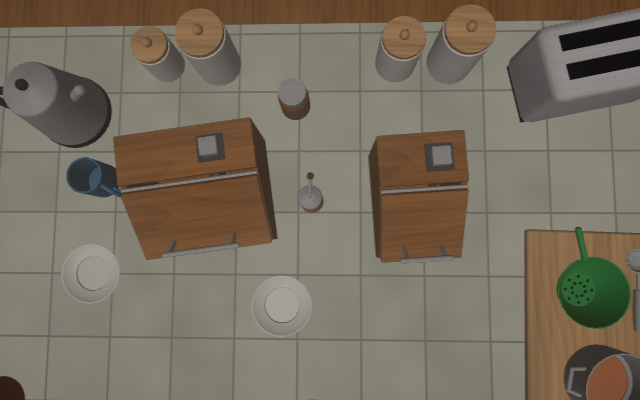

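The wide locker is on the left in the top view: cap at about (208,147), bar from (163,253) to (238,246). I'll enlarge both views to read pixel positions.

Run:
```python
import cv2
a=cv2.imread('pics/top0.png')[110:270,100:290]; cv2.imwrite('pics/topc.png',cv2.resize(a,None,fx=4,fy=3.5,interpolation=2) if 0 else cv2.resize(a,None,fx=3.5,fy=3.5,interpolation=2))
a=cv2.imread('pics/scene0.png')[75:225,310:470]; cv2.imwrite('pics/scc.png',cv2.resize(a,None,fx=4,fy=4,interpolation=2))
```

```text
(no output)
```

View pics/topc.png

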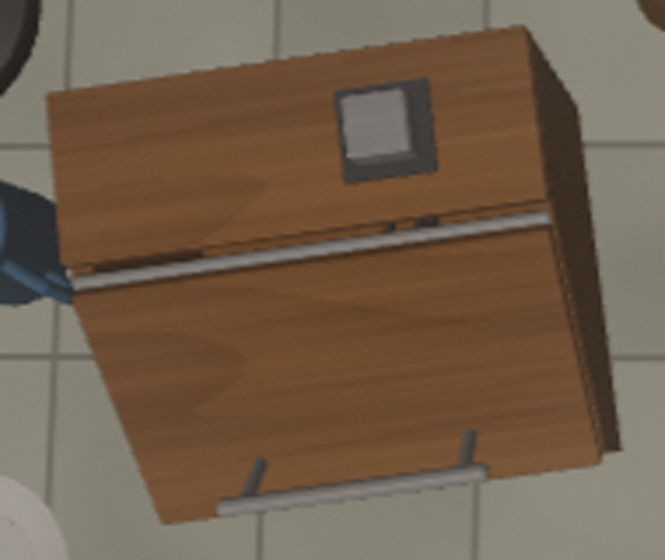

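View pics/scc.png

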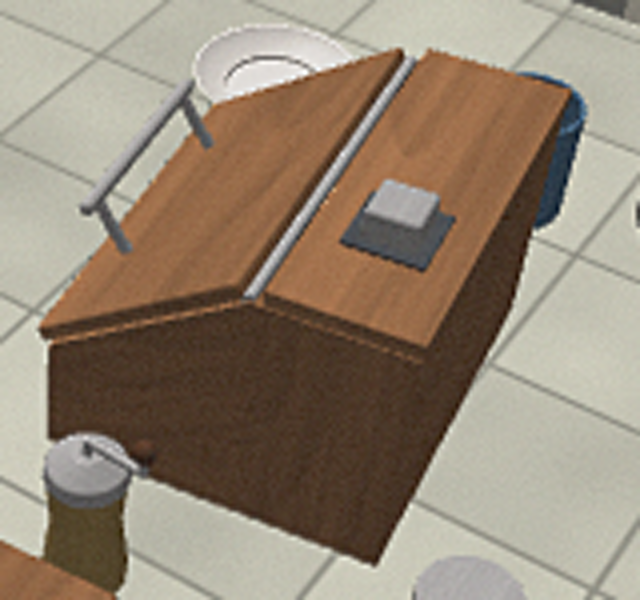

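```bash
cat >> h.py <<'E'
def proj(c,X):
    p=(c['R']@np.atleast_2d(X).T).T+c['t']; p=(c['intrinsics']@p.T).T; return p[:,:2]/p[:,2:]
E
python3 - <<'E'
from h import *
from scipy.optimize import least_squares
T=pickle.load(open('pics/top0.pkl','rb'))[1];S=pickle.load(open('pics/scene0.pkl','rb'))[1]
cap=[.055,-.05,.204]; hl=[-.128,.075,.144]; hr=[-.128,-.075,.144]
data=[(T,cap,(376,123)),(T,hl,(219,508)),(T,hr,(486,473)),(T,[.1,.13,.182],(48,94)),(T,[.1,-.13,.182],(524,26)),
(S,cap,(403,204)),(S,hl,(188,88)),(S,hr,(88,208))]
def W(p,X): 
    c,s=np.cos(p[2]),np.sin(p[2]); return np.array([p[0]+c*X[0]-s*X[1],p[1]+s*X[0]+c*X[1],X[2]])
def f(p):
    r=[]
    for c,X,u in data:
        u=np.array(u)/3.5+[100,110] if c is T else np.array(u)/4+[310,75]
        r+=list(proj(c,W(p,X))[0]-u)
    return r
s=least_squares(f,[.55,.2,0],loss='soft_l1'); p=s.x
print(p,np.degrees(p[2])); print(np.array(f(p)).reshape(-1,2).round(1))
print('handle',W(p,[-.128,0,.144]),'cap',W(p,cap),'hinge',W(p,[0,0,.17]))
np.save('p.npy',p)
E
```

```text
[0.55661004 0.22574278 0.13622207] 7.8049499623410785
[[ 0.2 -0.2]
 [-0.4 -0.1]
 [ 1.3 -0.6]
 [-0.6  0.5]
 [ 1.2  0.4]
 [ 0.5 -1.1]
 [ 1.1 -2.3]
 [-0.7  0.1]]
handle [0.42979581 0.20836024 0.144     ] cap [0.61789058 0.18367504 0.204     ] hinge [0.55661004 0.22574278 0.17      ]
```

```bash
cat >> h.py <<'E'
def rel(target,yaw_y_deg=None):
    "translation to target in tool axes (cm) after optionally yawing so that tool y is at yaw_y; tool z down"
    o=arm.get_obs(); R=Ro.from_quat(o['tool_rot'])
    if yaw_y_deg is not None:
        y=np.radians(yaw_y_deg); Y=np.array([np.cos(y),np.sin(y),0]);Z=np.array([0,0,-1.]);X=np.cross(Y,Z)
        R2=Ro.from_matrix(np.c_[X,Y,Z]); print('rotvec tool deg',np.degrees((R.inv()*R2).as_rotvec()).round(2)); R=R2
    d=R.inv().apply(np.array(target)-o['ee_pos'])*100
    print('t',round(o['time_s'],2),'pos',o['ee_pos'].round(4),'F',o['wrist_force'].round(1),'open',round(o['opening'],4),'| tool shift cm',d.round(2))
E
python3 - <<'E'
from h import *
rel([.430,.208,.404],-172.2)
E
```

```text
rotvec tool deg [ 8.000e-02 -6.000e-02  6.565e+01]
t 0.1 pos [0.1708 0.5752 0.4038] F [-0.7 -0.8  0.7] open 0.0855 | tool shift cm [ 3.99e+01 -2.07e+01 -2.00e-02]
```

>>> {"fn": "arm_command", "kwargs": {"rotation": [[0,0,6.5],[0,0,6.5],[0,0,6.5],[0,0,6.5],[0,0,6.5],[0,0,6.5],[0,0,6.5],[0,0,6.5],[0,0,6.5],[0,0,7.1],[0,0,0]], "translation": [[0,0,0],[0,0,0],[0,0,0],[0,0,0],[0,0,0],[0,0,0],[0,0,0],[0,0,0],[0,0,0],[0,0,0],[0,0,0]], "fingers": [4.5,4.5,4.5,4.5,4.5,4.5,4.5,4.5,4.5,4.5,4.5], "squeeze": 30}}

```text
time_s: 1.02
ee_pos: [0.1708, 0.5752, 0.4041]
tool_rot: [0.752, -0.659, 0.0, 0.0]
wrist_force: [-0.0, 0.2, 0.5]
opening: 0.0452
```

>>> {"fn": "arm_command", "kwargs": {"rotation": [[0,0,0],[0,0,0],[0,0,0],[0,0,0],[0,0,0],[0,0,0],[0,0,0],[0,0,0],[0,0,0],[0,0,0],[0,0,0],[0,0,0],[0,0,0],[0,0,0],[0,0,0],[0,0,0],[0,0,0],[0,0,0]], "translation": [[2.5,-1.3,0],[2.5,-1.3,0],[2.5,-1.3,0],[2.5,-1.3,0],[2.5,-1.3,0],[2.5,-1.3,0],[2.5,-1.3,0],[2.5,-1.3,0],[2.5,-1.3,0],[2.5,-1.3,0],[2.5,-1.3,0],[2.5,-1.3,0],[2.5,-1.3,0],[2.5,-1.3,0],[2.5,-1.3,0],[2.4,-1.2,0],[0,0,0],[0,0,0]], "fingers": [4.5,4.5,4.5,4.5,4.5,4.5,4.5,4.5,4.5,4.5,4.5,4.5,4.5,4.5,4.5,4.5,4.5,4.5]}}

```text
time_s: 2.52
ee_pos: [0.4309, 0.2072, 0.4045]
tool_rot: [0.754, -0.657, -0.0, 0.0]
wrist_force: [-1.2, 0.6, -0.2]
opening: 0.0451
```

Run:
```python
from h import *
rel([.430,.208,.297],-172.2)
o,c=snap('wrist','w1'); print(c['mount'].round(4).tolist())
M=c['mount'];R=Ro.from_quat(o['tool_rot']).as_matrix()
p=np.load('p.npy')
def W(X): 
    a,s=np.cos(p[2]),np.sin(p[2]); return np.array([p[0]+a*X[0]-s*X[1],p[1]+s*X[0]+a*X[1],X[2]])
for X in ([-.128,.075,.144],[-.128,-.075,.144],[.055,-.05,.204]):
    t=R.T@(W(X)-o['ee_pos']); q=np.linalg.inv(M)@np.r_[t,1]; u=c['intrinsics']@q[:3]; print(u[:2]/u[2])
```

```text
rotvec tool deg [ 0.02 -0.01  0.09]
t 2.52 pos [0.4309 0.2072 0.4045] F [-1.2  0.6 -0.2] open 0.0451 | tool shift cm [-0.09  0.08 10.75]
[[-0.0002, -0.9534, -0.3017, 0.0763], [1.0, -0.0004, 0.0005, -0.0006], [-0.0006, -0.3017, 0.9534, 0.0311], [0.0, 0.0, 0.0, 1.0]]
[326.10732463 290.38127126]
[326.68997283 106.58017484]
[ -7.65789742 155.26220027]
```

View pics/w1.png

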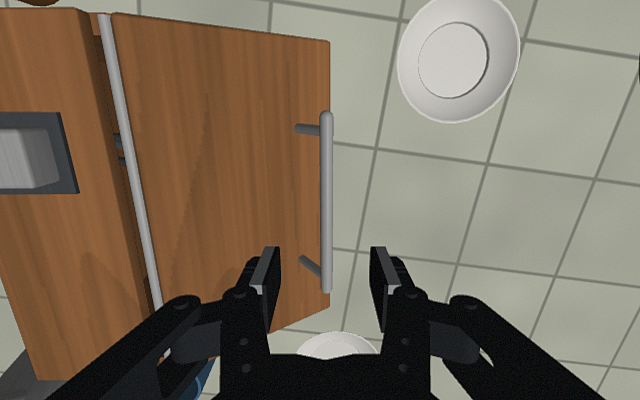

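The bar appears upright at column 326, rows 113 to 291, centred between the fingers and within a few pixels of the prediction (rows 107 to 290). I'll descend and grip it.

>>> {"fn": "arm_command", "kwargs": {"rotation": [[0,0,0],[0,0,0],[0,0,0],[0,0,0],[0,0,0],[0,0,0],[0,0,0],[0,0,0]], "translation": [[0,0.1,2.0],[0,0,2.0],[0,0,2.0],[0,0,1.8],[0,0,1.5],[0,0,1.2],[0,0,0],[0,0,0]], "fingers": [4.5,4.5,4.5,4.5,4.5,4.5,4.5,4.5]}}

```text
time_s: 3.23
ee_pos: [0.4292, 0.2085, 0.2997]
tool_rot: [0.754, -0.656, 0.0, 0.0]
wrist_force: [0.4, 0.0, 0.9]
opening: 0.0449
```

>>> {"fn": "arm_command", "kwargs": {"rotation": [[0,0,0],[0,0,0],[0,0,0],[0,0,0],[0,0,0],[0,0,0],[0,0,0],[0,0,0]], "translation": [[0,0,0],[0,0,0],[0,0,0],[0,0,0],[0,0,0],[0,0,0],[0,0,0],[0,0,0]], "fingers": [0,0,0,0,0,0,0,0], "squeeze": 40}}

```text
time_s: 3.9
ee_pos: [0.4295, 0.2082, 0.3008]
tool_rot: [0.754, -0.657, 0.0, -0.001]
wrist_force: [-2.4, 0.9, 6.3]
opening: 0.0084
```

Run:
```python
from h import *
o=arm.get_obs(); print(o['time_s'],o['ee_pos'],o['wrist_force'],o['opening'])
R=Ro.from_quat(o['tool_rot']).as_matrix(); yaw=np.load('p.npy')[2]
a=np.array([np.cos(yaw),np.sin(yaw),0])
th=np.linspace(0,1.17,19); r=.1306;e0=np.arctan2(-.026,.128)
P=np.array([-r*np.cos(e0+th),r*np.sin(e0+th)]).T
for d in np.diff(P,axis=0): print((R.T@(a*d[0]+np.array([0,0,d[1]]))*100).round(2))
print((P[-1]-P[0])*100)
```

```text
3.9 [0.42952057 0.20819896 0.30080779] [-2.35949245  0.94195533  6.2908775 ] 0.008422148069877889
[-0.    0.14 -0.84]
[-0.    0.09 -0.84]
[-0.    0.03 -0.85]
[-0.   -0.02 -0.85]
[-0.   -0.08 -0.85]
[-0.   -0.13 -0.84]
[-0.   -0.19 -0.83]
[-0.   -0.24 -0.81]
[-0.   -0.29 -0.8 ]
[-0.   -0.34 -0.78]
[-0.   -0.39 -0.75]
[-0.   -0.44 -0.72]
[-0.   -0.49 -0.69]
[-0.   -0.53 -0.66]
[ 0.   -0.57 -0.62]
[ 0.   -0.61 -0.59]
[ 0.   -0.65 -0.55]
[ 0.   -0.68 -0.5 ]
[ 5.41152948 13.36978672]
```

>>> {"fn": "arm_command", "kwargs": {"rotation": [[0,0,0],[0,0,0],[0,0,0],[0,0,0],[0,0,0],[0,0,0],[0,0,0],[0,0,0],[0,0,0],[0,0,0],[0,0,0],[0,0,0],[0,0,0],[0,0,0],[0,0,0],[0,0,0],[0,0,0],[0,0,0]], "translation": [[0,0.07,-0.42],[0,0.07,-0.42],[0,0.05,-0.42],[0,0.04,-0.42],[0,0.02,-0.42],[0,0.01,-0.43],[0,-0.01,-0.43],[0,-0.01,-0.42],[0,-0.04,-0.42],[0,-0.04,-0.43],[0,-0.06,-0.42],[0,-0.07,-0.42],[0,-0.09,-0.42],[0,-0.1,-0.41],[0,-0.12,-0.41],[0,-0.12,-0.4],[0,-0.14,-0.4],[0,-0.15,-0.4]], "fingers": [0,0,0,0,0,0,0,0,0,0,0,0,0,0,0,0,0,0]}}

```text
time_s: 5.4
ee_pos: [0.4356, 0.2091, 0.3747]
tool_rot: [0.754, -0.657, -0.001, 0.001]
wrist_force: [-6.2, 3.4, -3.1]
opening: 0.0082
```

Run:
```python
from h import *
rel([.4295,.2082,.3008])
snap('scene','s2')
```

```text
t 5.4 pos [0.4356 0.2091 0.3747] F [-6.2  3.4 -3.1] open 0.0082 | tool shift cm [0.   0.59 7.4 ]
```

View pics/s2.png

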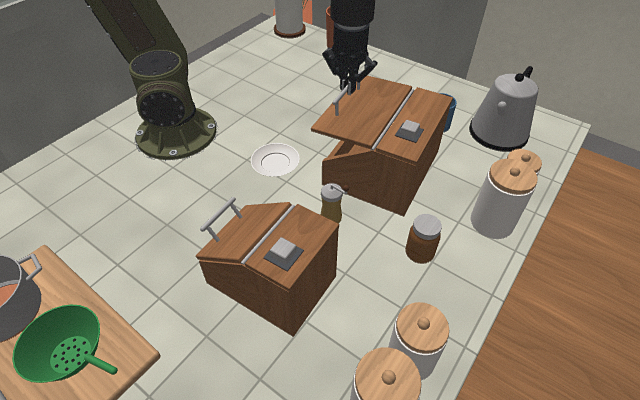

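The door is about half raised and the bar, at about (340,103), is firmly between the fingers. I'll keep lifting.

>>> {"fn": "arm_command", "kwargs": {"rotation": [[0,0,0],[0,0,0],[0,0,0],[0,0,0],[0,0,0],[0,0,0],[0,0,0],[0,0,0],[0,0,0],[0,0,0],[0,0,0],[0,0,0],[0,0,0],[0,0,0],[0,0,0],[0,0,0],[0,0,0],[0,0,0],[0,0,0],[0,0,0]], "translation": [[0,-0.17,-0.39],[0,-0.17,-0.39],[0,-0.2,-0.38],[0,-0.2,-0.37],[0,-0.22,-0.36],[0,-0.22,-0.36],[0,-0.25,-0.35],[0,-0.25,-0.34],[0,-0.27,-0.33],[0,-0.27,-0.33],[0,-0.29,-0.31],[0,-0.29,-0.31],[0,-0.31,-0.29],[0,-0.31,-0.29],[0,-0.32,-0.27],[0,-0.33,-0.27],[0,-0.34,-0.25],[0,-0.34,-0.25],[0,0,0],[0,0,0]], "fingers": [0,0,0,0,0,0,0,0,0,0,0,0,0,0,0,0,0,0,0,0]}}

```text
time_s: 7.12
ee_pos: [0.4818, 0.2151, 0.4391]
tool_rot: [0.754, -0.656, 0.0, -0.002]
wrist_force: [-17.3, 5.4, 18.7]
opening: 0.0084
```

Run:
```python
from h import *
rel([.4295,.2082,.3008])
o,c=snap('scene','s3')
cv2.imwrite('pics/s3c.png',cv2.resize(c['color'][20:220,290:470,::-1],None,fx=3,fy=3,interpolation=2))
# predicted handle ends vs theta
p=np.load('p.npy')
for th in (1.0,1.04,1.1,1.16,1.2):
    e=th+np.arctan2(-.026,.128); x=-.1306*np.cos(e);z=.17+.1306*np.sin(e)
    a,s=np.cos(p[2]),np.sin(p[2])
    print(th,[((proj(c,[p[0]+a*x-s*y,p[1]+s*x+a*y,z])[0]-[290,20])*3).round(0) for y in (.075,-.075)])
```

```text
t 7.12 pos [0.4818 0.2151 0.4391] F [-17.3   5.4  18.7] open 0.0084 | tool shift cm [-1.000e-02  5.320e+00  1.382e+01]
1.0 [array([257., 110.]), array([173., 207.])]
1.04 [array([261., 107.]), array([178., 204.])]
1.1 [array([269., 103.]), array([186., 201.])]
1.16 [array([277., 100.]), array([194., 197.])]
1.2 [array([283.,  98.]), array([200., 196.])]
```

View pics/s3c.png

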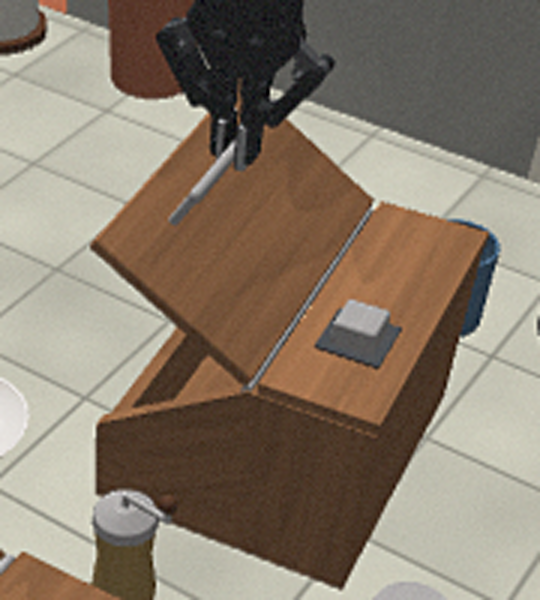

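```bash
cat > th.py <<'E'
from h import *
import sys
f=sys.argv[1]; o,c=pickle.load(open(f'pics/{f}.pkl','rb')); p=np.load('p.npy')
x0,y0,w,hh,k=310,40,110,120,5
im=cv2.resize(c['color'][y0:y0+hh,x0:x0+w,::-1],None,fx=k,fy=k,interpolation=2)
def pt(al,n,y,th):
    # along door al, normal offset n from hinge axis plane
    e=th-np.radians(35); x=-al*np.cos(e)+n*np.sin(e); z=.17+al*np.sin(e)+n*np.cos(e)
    a,s=np.cos(p[2]),np.sin(p[2]); return proj(c,[p[0]+a*x-s*y,p[1]+s*x+a*y,z])[0]
for th,col in zip(map(float,sys.argv[2:]),[(0,255,0),(0,0,255),(255,0,0),(0,255,255)]):
    P=[pt(.152,.012,.13,th),pt(.152,.012,-.13,th),pt(.0,.012,-.13,th)]
    Q=[pt(.1198,.052,.075,th),pt(.1198,.052,-.075,th)]
    for L in (P,Q): cv2.polylines(im,[np.int32(((np.array(L)+.5)-[x0,y0])*k)],False,col,1)
cv2.imwrite(f'pics/{f}_th.png',im)
E
python3 th.py s3 1.0 1.1 1.2
```

```text
(no output)
```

View pics/s3_th.png

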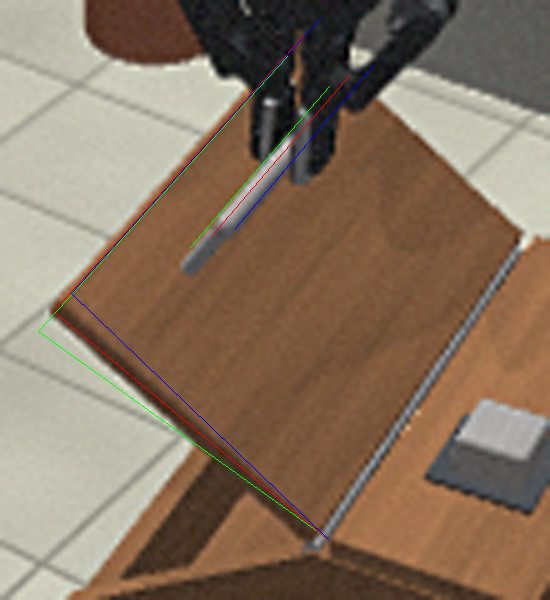

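The drawn angles put the door at about 1.13: the bar lies between the red and blue lines, and the door corner is at (55,305) in the crop. I'll lift it slightly more and ease the radial load.

>>> {"fn": "arm_command", "kwargs": {"rotation": [[0,0,0],[0,0,0],[0,0,0],[0,0,0]], "translation": [[0,-0.1,-0.15],[0,-0.1,-0.15],[0,0,-0.1],[0,0,0]], "fingers": [0,0,0,0]}}

```text
time_s: 7.5
ee_pos: [0.4843, 0.2156, 0.4411]
tool_rot: [0.754, -0.657, 0.0, -0.002]
wrist_force: [-10.5, 4.8, 8.9]
opening: 0.008
```

```bash
python3 - <<'E'
from h import *
rel([.4295,.2082,.3008]); snap('scene','s4')
E
python3 th.py s4 1.1 1.15 1.2
```

```text
t 7.5 pos [0.4843 0.2156 0.4411] F [-10.5   4.8   8.9] open 0.008 | tool shift cm [ 0.    5.57 14.02]
```

View pics/s4_th.png

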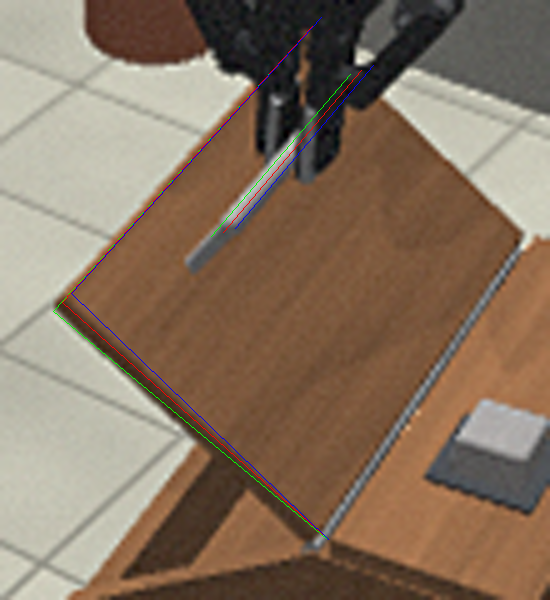

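Door is at about 1.15. I'll open the fingers and rise straight up.

>>> {"fn": "arm_command", "kwargs": {"rotation": [[0,0,0],[0,0,0],[0,0,0],[0,0,0],[0,0,0],[0,0,0]], "translation": [[0,0,0],[0,0,0],[0,0,0],[0,0,0],[0,0,0],[0,0,0]], "fingers": [4.8,4.8,4.8,4.8,4.8,4.8]}}

```text
time_s: 8.05
ee_pos: [0.4854, 0.2156, 0.4371]
tool_rot: [0.754, -0.657, 0.0, 0.0]
wrist_force: [-0.3, 0.4, 0.3]
opening: 0.0481
```

```bash
python3 - <<'E'
from h import *
rel([.4295,.2082,.3008]); snap('scene','s5')
E
python3 th.py s5 1.0 1.04 1.1
```

```text
t 8.05 pos [0.4854 0.2156 0.4371] F [-0.3  0.4  0.3] open 0.0481 | tool shift cm [-0.04  5.64 13.63]
```

View pics/s5_th.png

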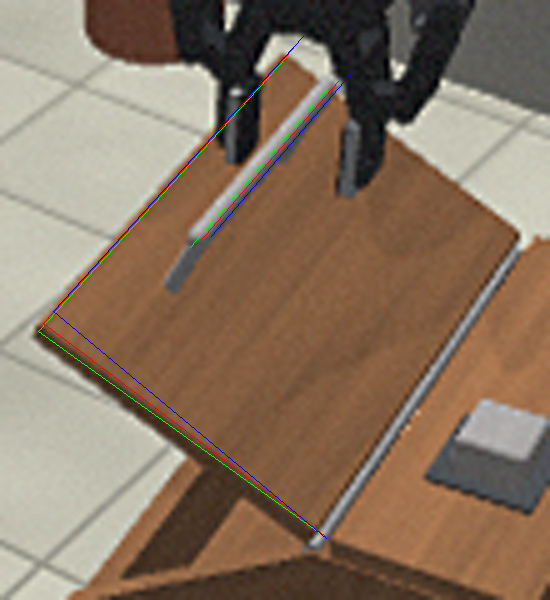

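Released: the door has settled on the stay at about 1.03, and the bar from (190,238) to (335,85) in the crop is free between the open fingers. Now I'll rise.

>>> {"fn": "arm_command", "kwargs": {"rotation": [[0,0,0],[0,0,0],[0,0,0],[0,0,0],[0,0,0],[0,0,0]], "translation": [[0,0,-1.5],[0,0,-2],[0,0,-2],[0,0,-2],[0,0,-1.5],[0,0,0]], "fingers": [4.8,4.8,4.8,4.8,4.8,4.8]}}

```text
time_s: 8.6
ee_pos: [0.4852, 0.2152, 0.5309]
tool_rot: [0.754, -0.657, 0.001, -0.002]
wrist_force: [0.1, -0.4, 1.6]
opening: 0.0481
```

```bash
python3 - <<'E'
from h import *
rel([.6179,.1837,.397],-172.2); snap('scene','s6')
E
python3 th.py s6 1.0 1.04 1.1
```

```text
rotvec tool deg [-0.29  0.09  0.02]
t 8.6 pos [0.4852 0.2152 0.5309] F [ 0.1 -0.4  1.6] open 0.0481 | tool shift cm [  4.92 -12.72  13.39]
```

View pics/s6_th.png

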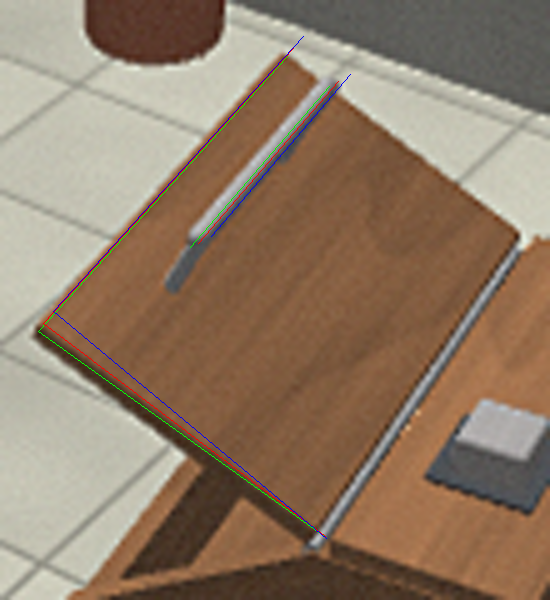

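The door stands unchanged with the gripper clear. Next I'll move above the cap with the fingers closing, which also lets the standing time pass.

>>> {"fn": "arm_command", "kwargs": {"rotation": [[0,0,0],[0,0,0],[0,0,0],[0,0,0],[0,0,0],[0,0,0],[0,0,0],[0,0,0],[0,0,0],[0,0,0],[0,0,0],[0,0,0],[0,0,0],[0,0,0],[0,0,0],[0,0,0]], "translation": [[0.6,-1.6,0],[0.6,-1.6,0],[0.6,-1.6,0],[0.6,-1.6,0],[0.6,-1.6,0],[0.6,-1.6,0],[0.6,-1.6,0],[0.7,-1.5,0],[0,0,0],[0,0,2],[0,0,2],[0,0,2],[0,0,2],[0,0,2],[0,0,0],[0,0,0]], "fingers": [0,0,0,0,0,0,0,0,0,0,0,0,0,0,0,0]}}

```text
time_s: 9.98
ee_pos: [0.6175, 0.1846, 0.4258]
tool_rot: [0.754, -0.657, -0.0, 0.002]
wrist_force: [0.4, 0.5, 0.9]
opening: 0.0001
```

Run:
```python
from h import *
rel([.6179,.1837,.377],-172.2); snap('scene','s7')
o,c=snap('wrist','w7')
M=c['mount'];R=Ro.from_quat(o['tool_rot']).as_matrix()
for X in ([.6179,.1837,.204],):
    q=np.linalg.inv(M)@np.r_[R.T@(np.array(X)-o['ee_pos']),1]; u=c['intrinsics']@q[:3]; print('cap pred',u[:2]/u[2])
q=np.linalg.inv(M)@np.array([0,0,.173,1]);u=c['intrinsics']@q[:3]; print('tip pred',u[:2]/u[2])
a=cv2.imread('pics/s7.png')[40:220,290:470]; b=cv2.imread('pics/w7.png')
cv2.imwrite('pics/m7.png',np.hstack([cv2.resize(a,(400,400)),cv2.resize(b,(400,250)) if 0 else b[:, 120:520]]))
```

```text
rotvec tool deg [ 0.16 -0.08  0.06]
t 9.98 pos [0.6175 0.1846 0.4258] F [0.4 0.5 0.9] open 0.0001 | tool shift cm [ 0.1  -0.03  4.88]
cap pred [325.2414866  221.84460516]
tip pred [325.75759221 259.55823271]
```

View pics/m7.png

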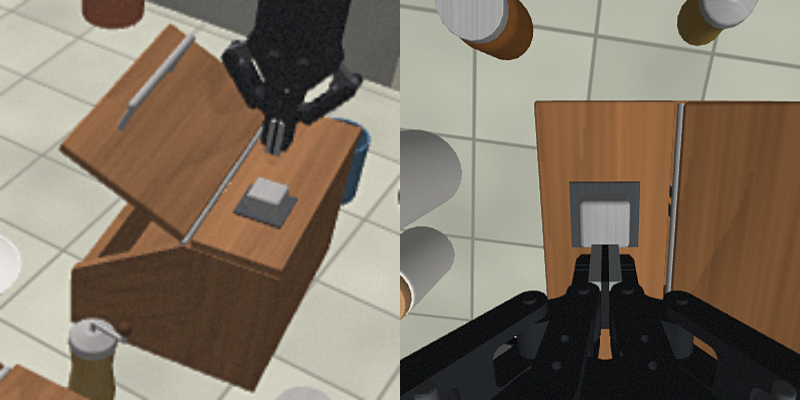

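The cap is at column 325, row 223 in the wrist view, as predicted, and the door is still up about 1.8 s after release. I'll press down in two steps.

>>> {"fn": "arm_command", "kwargs": {"rotation": [[0,0,0],[0,0,0],[0,0,0],[0,0,0],[0,0,0],[0,0,0],[0,0,0],[0,0,0],[0,0,0],[0,0,0]], "translation": [[0.1,0,1.4],[0,0,1.4],[0,0,1.2],[0,0,0.6],[0,0,0.4],[0,0,0.3],[0,0,0.3],[0,0,0.3],[0,0,0.2],[0,0,0]], "fingers": [0,0,0,0,0,0,0,0,0,0]}}

```text
time_s: 10.92
ee_pos: [0.6178, 0.1835, 0.3682]
tool_rot: [0.754, -0.657, 0.001, -0.001]
wrist_force: [-4.1, 1.2, 5.5]
opening: 0.0001
```

```bash
python3 - <<'E'
from h import *
rel([.6179,.1837,.364]); snap('scene','s8')
E
python3 th.py s8 1.0 1.04 0.9
```

```text
t 10.92 pos [0.6178 0.1835 0.3682] F [-4.1  1.2  5.5] open 0.0001 | tool shift cm [-0.02 -0.01  0.42]
```

View pics/s8_th.png

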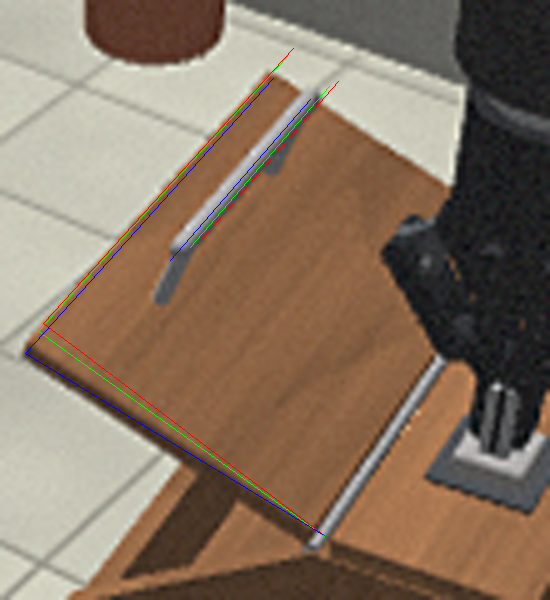

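The door is already sinking, at about 0.9. I'll press on to the stop, then hold.

>>> {"fn": "arm_command", "kwargs": {"rotation": [[0,0,0],[0,0,0],[0,0,0],[0,0,0]], "translation": [[0,0,0.2],[0,0,0.2],[0,0,0.1],[0,0,0]], "fingers": [0,0,0,0]}}

```text
time_s: 11.3
ee_pos: [0.6177, 0.1835, 0.3644]
tool_rot: [0.754, -0.657, 0.001, -0.001]
wrist_force: [-5.2, -0.2, 8.8]
opening: -0.0
```

>>> {"fn": "arm_command", "kwargs": {"rotation": [[0,0,0],[0,0,0],[0,0,0],[0,0,0],[0,0,0],[0,0,0],[0,0,0],[0,0,0],[0,0,0],[0,0,0],[0,0,0],[0,0,0]], "translation": [[0,0,0.15],[0,0,0],[0,0,0],[0,0,0],[0,0,0],[0,0,0],[0,0,0],[0,0,0],[0,0,0],[0,0,0],[0,0,0],[0,0,0]], "fingers": [0,0,0,0,0,0,0,0,0,0,0,0]}}

```text
time_s: 12.3
ee_pos: [0.6176, 0.1834, 0.3643]
tool_rot: [0.754, -0.657, 0.001, -0.002]
wrist_force: [-7.9, 0.9, 12.4]
opening: -0.0002
```

>>> {"fn": "arm_command", "kwargs": {"rotation": [[0,0,0],[0,0,0],[0,0,0],[0,0,0],[0,0,0],[0,0,0],[0,0,0],[0,0,0],[0,0,0],[0,0,0],[0,0,0],[0,0,0],[0,0,0],[0,0,0],[0,0,0],[0,0,0],[0,0,0],[0,0,0]], "translation": [[0,0,-0.5],[0,0,-1],[0,0,-1.5],[0,0,-2],[0,0,-2],[0,0,-2],[0,0,-2],[0,0,-2],[0,0,-1],[0,0,0],[0,0,0],[0,0,0],[0,0,0],[0,0,0],[0,0,0],[0,0,0],[0,0,0],[0,0,0]], "fingers": [0,0,0,0,0,0,0,0,0,0,0,0,0,0,0,0,0,0]}}

```text
time_s: 13.8
ee_pos: [0.6179, 0.1836, 0.4997]
tool_rot: [0.754, -0.657, 0.0, 0.0]
wrist_force: [-0.2, -0.5, 0.4]
opening: 0.0003
```

```bash
python3 - <<'E'
from h import *
rel([.6179,.1837,.364]); snap('scene','s9')
E
python3 th.py s9 0 0.05 0.1
```

```text
t 13.8 pos [0.6179 0.1836 0.4997] F [-0.2 -0.5  0.4] open 0.0003 | tool shift cm [-1.000e-02  0.000e+00  1.357e+01]
```

View pics/s9.png

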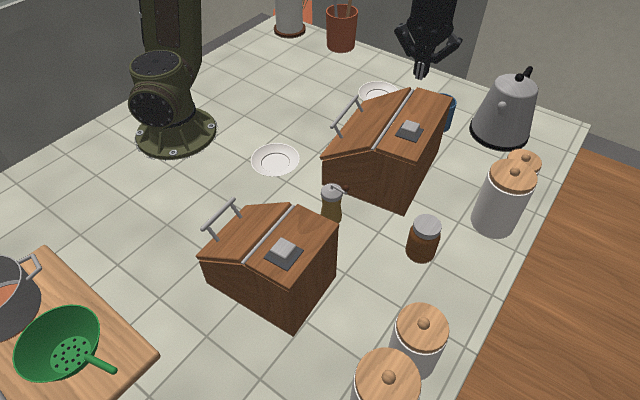

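View pics/s9_th.png

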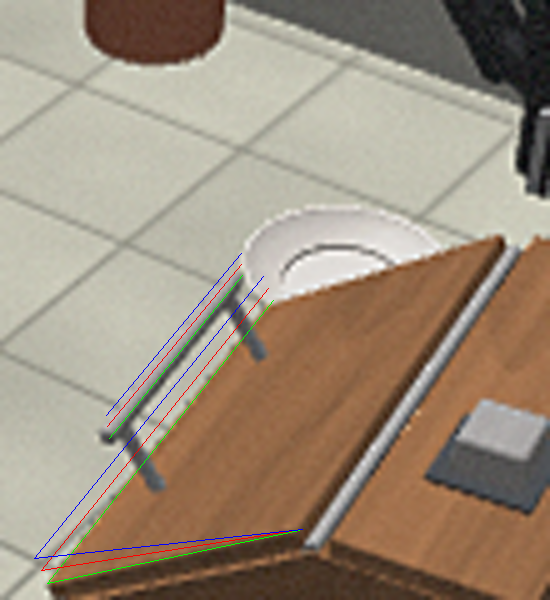

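The bar and the door edge lie on the green line (angle 0), so the door is shut. The narrow locker's door, with its bar at about (220,220), is unchanged. I'll wait briefly and compare with the first picture.

>>> {"fn": "arm_command", "kwargs": {"rotation": [[0,0,0],[0,0,0],[0,0,0],[0,0,0],[0,0,0],[0,0,0],[0,0,0],[0,0,0],[0,0,0],[0,0,0],[0,0,0],[0,0,0]], "translation": [[0,0,0],[0,0,0],[0,0,0],[0,0,0],[0,0,0],[0,0,0],[0,0,0],[0,0,0],[0,0,0],[0,0,0],[0,0,0],[0,0,0]], "fingers": [0,0,0,0,0,0,0,0,0,0,0,0]}}

```text
time_s: 14.85
ee_pos: [0.6179, 0.1836, 0.4997]
tool_rot: [0.754, -0.657, 0.0, 0.0]
wrist_force: [-0.2, -1.0, -0.5]
opening: 0.0002
```

Run:
```python
from h import *
o,c=snap('scene','s10'); a=pickle.load(open('pics/scene0.pkl','rb'))[1]['color'].astype(int)
d=abs(c['color'].astype(int)-a).mean(2)
b=pickle.load(open('pics/s9.pkl','rb'))[1]['color'].astype(int); e=abs(c['color'].astype(int)-b).mean(2)
for n,(x0,y0,x1,y1) in dict(wide=(318,92,412,215),narrow=(195,195,340,335)).items(): print(n,d[y0:y1,x0:x1].mean().round(2),d[y0:y1,x0:x1].max(),'vs s9',e[y0:y1,x0:x1].mean().round(2))
print(d[350:,450:].mean(), 'noise ref')
```

```text
wide 2.97 20.333333333333332 vs s9 2.98
narrow 2.87 17.333333333333332 vs s9 2.86
2.676035087719298 noise ref
```

Both lockers match the first picture to within image noise.

```bash
python3 -c "
from plant import arm
print(arm.sign_off())"
```

```text
the job is handed in; nothing more can be done
None
```

The stay test is done and handed in. The wide door locked open, stood by itself, was released with the cap and is fully shut.

- **Lift and hold:** I lifted the door by its bar to about 1.15 rad and let go. It settled on the stay at about 1.03, and I saw it still standing about 1.8 s later, with the gripper clear.
- **Release:** I pressed the cap down about 13 mm, until it moved no further under more push (12 N upward on the tool). The door began sinking during the press. I then drew the gripper 13 cm clear.
- **Last checks:** At 14.9 s, both lockers matched the first picture to within image noise, so the wide door is shut and the narrow door has not moved. The wrist force was near zero.
- **Forces:** The highest wrist force I read was about 26 N, near the top of the lift. No check failed or disagreed.

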